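# Clamp a fresh gel cassette into the electrode module

## Task

Get the gel run ready: take the fresh cassette with the green frame out of the white rack and slide it edgewise down into the slot of the grey electrode module until it stands fully home on the slot floor. Then swing the green clamp lever up to its stop so that the cam presses the cassette against the gasket. Set it in without forcing it, and leave the used grey cassette in the rack and the beaker and the pipette where they are.

Things in the scene. Friction and masses are not known exactly. Their poses are not given: they have to be found in the camera images.
- cassette_green: fresh gel cassette: upright flat plate, green frame, pale window without bands; 8 mm thick (its x), 100 wide (y), 90 high (z), 90 g; lowest 4 mm only 5 x 97 mm. Origin: centre of its underside. Same both ways round. Stands in one of the rack's outer slots. Grip it across the 8 mm at the middle of its top edge, pads about 15 mm below the edge
- cassette_used: used gel cassette of the same size with a grey frame and dark blue bands in the window, in the other outer slot of the rack; it stays there. Origin: centre of its underside
- rack: white slotted rack, 126 mm (its x) x 116 (y) x 46 high, fixed. Origin: centre of its underside. Four slots at x = -45, -15, 15, 45 mm, each 9.5 mm wide, floor at z = 8 mm; slot walls reach z = 42, end cheeks z = 46 mm, so a cassette must rise 40 mm to be free
- module: grey electrode module on a dark base 102 x 150 mm, fixed; origin on the bench, 1 mm behind the slot's centre; x points from the clamp side through the slot to the U-shaped core. For y within 34 mm of the middle, the core is 44 mm high (thin dam behind it 69 mm), the parts in front 53 mm, so fingers have room there. Two lead pins behind the slot at y = -45 and 45 mm reach z = 116 mm
- slot_seat (a point): centre of the slot's floor, 14 mm above the bench (axes as the module): the cassette's origin comes here, its width along y; the clamp then presses it about 2 mm to +x into the green rubber gasket. The slot is 11 mm wide in x and 103 mm in y
- clamp (a joint): angle of the clamp lever: 0 open (leaning 63 degrees towards the module's -x), 1.10 locked at its stop (upright). It starts between 0 and 0.15 and stays where it is left. While it is open the cam leaves the slot free; locked, it presses on the cassette's front face
- clamp_bar (a point): middle of the lever's handle bar, a green round bar 11 mm thick and 36 mm long lying along the module's y, on the outer right side of the module; moves with the lever on a radius of 60 mm: from about 67 mm above the bench (open) to 100 mm (locked)
- clamp_hinge (a point): point on the lever's axle (along the module's y) level with the middle of the handle bar, 40 mm above the bench; fixed
- beaker: clear empty beaker, 54 mm across, 68 mm high, a loose bystander behind the work. Origin: centre of its underside
- micropipette: grey and white pipette, 230 mm long, lying on the bench behind the rack, a loose bystander. Origin: under its centre
- slot_mouth (a point): centre of the slot's mouth, 100 mm above the bench; there the slot is flared to about 22 mm in x and 108 mm in y; it is straight from 88 mm above the bench down. A seated cassette reaches 104 mm above the bench

How it is judged:
By the outcome, as a careful person would: the job done as asked, in the order asked, and still so for the second after the job is handed in, with the robot touching nothing.
It also fails if it takes over 48 s, if anything falls off the work surface, if the arm or the gripper's body presses on something with over 40 N, if the wrist force passes 120 N, or if a joint passes its speed limit or range.

## Robot

A 7-joint arm with a two-finger parallel gripper is mounted at the origin on a cart in front of the work surface, level with it; the furniture and walls round the work are solid. World frame = base frame: x ahead of the robot, y to its left, z up, the work surface at z = 0. Lengths are in m, angles in rad, forces in N, time in s.
With the tool pointing down it reaches from about 0.4 to 0.85 m from the base axis. Payload 4.4 kg.
Tool frame: the origin (TCP) lies between the finger pads; the fingertips stand 11 mm ahead of it and the grasp point (between the pads) lies 8 mm behind it; z points along the fingers, y is the line along which they close (so a half turn about z gives the same grasp; the last joint's range is limited). The gripper opens to 94 mm and grips with 3 to 60 N. Pads are 16 mm wide; open, the fingers measure 119 mm over their backs; the gripper's body (75 mm by 177 mm) begins 78 mm behind the grasp point.
Start: joints at [1.235, 0.628, 0.038, 1.517, -0.027, 0.996, -0.02], TCP at [0.173, -0.626, 0.179] pointing down, gripper open.
Joint ranges: [-3.06, 3.06], [-0.37, 2.12], [-1.25, 1.32], [0.18, 2.47], [-1.1, 4.24], [0.23, 1.98], [-2.94, 2.94]. Speed limits (rad/s): [2.57, 2.57, 3.14, 3.14, 3.14, 3.14, 3.14].

## Interface

Orientations are given as a unit quaternion [x, y, z, w].
In Python, from plant import sensors, imaging, job, finder gives the robot as it stands.
- The arm moves only by the tool servo_tool, never from a script. Its argument "moves" is a list of rows, each a list of 3 entries, a list of its own where there are three numbers: the turn, a rotation vector about the tool's x, y, z in units of pi/4 rad (1.0 is pi/4 rad), then the shift along the tool's x, y, z in units of 12 cm (1.0 is 12 cm), then the closure, from -1 (fully open) to 1 (shut). A call has 1 to 20 rows; each row is the pose to reach, as a shift and turn from the pose commanded when the call began, along the tool's axes at that moment; what a row does not reach only later rows make up. A row lasts 1/12 s, in which the tool goes at most 41.7 mm and 7.16 degrees, less where a joint would pass 70% of its speed; a pose out of reach is approached as far as the arm can. A call with a number of a shift or a turn outside -1 to 1 is refused whole. A call with a gripper value outside its range is refused whole. The fingers move at their own pace and stop on an object; "squeeze" is the grip in N (left out, the last holds). Time passes only in rows, so rows that repeat a pose let the fingers close. It gives the time, the measured TCP pose, the force, the opening and the grip force at its end, in the units of the state.
- sensors.get_state(): the state, without advancing time (a new reading comes with each control period).
- imaging.snapshot(name): name is "scene" or "top" or "wrist"; returns a dict with "color" (400x640x3 uint8, red, green, blue), "depth" (400x640 float32, m along the optical axis (not along the pixel's ray), 0 where there is no reading), "mtx" (3x3 intrinsics, pixels), "rvec" (rotation vector, rad) and "tvec" (3), from world to camera coordinates, as OpenCV has them; the wrist camera has in their place "tool_from_camera" (4x4, takes a point from camera to tool coordinates, whose origin is the TCP and whose axes are the flange's). Camera axes: x right, y down, z forward; pixel columns grow to the right and rows downward; lengths in m; the calibration is good to about 2 mm. The wrist camera is an equidistant fisheye: a pixel r from the principal point sees the ray r / f radians off the axis. A picture is of the moment at which its call begins: read the wrist's pose just before it.
- job.sign_off(): hands the job in; it is judged then, once.
Trained networks look in a picture, given as the dict that the camera call returned (one of the last four; its "shot" number tells which), for a name from the list of things; names that differ only in an ending like _2 or _b are one class to them, and where a whole thing is asked for, a point or a joint stands for the part that bears it (a point fixed in the world has none). Each returns a list of dicts, best first, with "score" (0 to 1); they miss things now and then, are a little off and sometimes report something else, mostly with a low value. They report only what shows in the picture. A call takes as long as a camera call.
- finder.trace(picture, name): "mask" (400x640 bool, what is visible of it).
- finder.spot_point(picture, name): "location" ([x, y, z] in m, in world coordinates, good to about 4 mm: a listed point, or the origin of a listed thing).
The state is a dict: "t": time; "qpos": joint angles; "qvel": joint speeds; "joint_torque": joint torques, N m; "tool_pos": TCP position; "eef_rot": TCP orientation; "contact_force": force on the tool from outside, world axes, zero at the start; "torque": the same for the moment, N m; "finger_gap": finger opening in m; "gripper_force": force on a finger pad.
Only numpy, scipy, OpenCV 4.12 (cv2) and the standard library are available. Lean on these libraries where they do the work, as an engineer would, in place of code of your own. Each camera call takes 0.05 s, during which the arm holds its last target. There are 200 camera calls.

## Working session

There is one attempt and no reset: what is moved stays moved. The work goes in short steps, Python scripts to look and compute and a tool call to move; the robot and the scene stay as the last step left them, time stands still between calls to the robot, and variables do not carry over. Pictures are saved under pics/ and viewed, at most 10 in all, crops included, and the job is handed in when it is done.

Besides the shell and the picture viewer there is one more tool, called by a JSON object that holds its "fn" and its "kwargs". servo_tool: Moves the arm, as the interface text tells. Its arguments: {"type":"object","properties":{"moves":{"type":"array"},"squeeze":{"type":"number"}},"required":["moves"]}

```bash
mkdir -p pics; ls; cat > h.py <<'E'
import numpy as np, cv2
from scipy.spatial.transform import Rotation as R
from plant import sensors, imaging, job, finder
def save(p,n): cv2.imwrite('pics/'+n,cv2.cvtColor(p['color'],cv2.COLOR_RGB2BGR))
def cloud(p,mask=None):
    d=p['depth']; m=d>0
    if mask is not None: m&=mask
    v,u=np.nonzero(m); z=d[v,u]; K=p['mtx']
    c=np.stack([(u-K[0,2])/K[0,0]*z,(v-K[1,2])/K[1,1]*z,z],1)
    Rm=cv2.Rodrigues(np.array(p['rvec'],float))[0]
    return (c-np.array(p['tvec']).ravel())@Rm
def st():
    s=sensors.get_state(); 
    for k in ['t','qpos','tool_pos','eef_rot','contact_force','finger_gap','gripper_force']: print(k,np.round(s[k],4))
    return s
E
python3 - <<'E'
from h import *
s=st(); print(R.from_quat(s['eef_rot']).as_matrix().round(3))
for n in ['scene','top']:
    p=imaging.snapshot(n); save(p,n+'0.png')
    for o in ['cassette_green','cassette_used','rack','module','slot_seat','slot_mouth','clamp_bar','clamp_hinge','beaker','micropipette']:
        r=finder.spot_point(p,o); print(n,o,[(np.round(x['location'],4).tolist(),round(x['score'],2)) for x in r[:2]])
    r=finder.trace(p,'cassette_green')
    if r:
        c=cloud(p,r[0]['mask']); t=c[c[:,2]>np.percentile(c[:,2],98)-.006]; 
        print(n,'green',len(c),np.percentile(c,[2,50,98],axis=0).round(4).tolist(),len(t),t.mean(0).round(4))
        rect=cv2.minAreaRect(t[:,:2].astype(np.float32)*1000); print(rect)
E
```

```text
pics
t 0.0
qpos [ 1.2352  0.6293  0.0385  1.5184 -0.027   0.9963 -0.02  ]
tool_pos [ 0.1731 -0.6258  0.1781]
eef_rot [ 9.909e-01  1.345e-01 -1.000e-04 -9.000e-04]
contact_force [-0.4842 -0.2203  0.7822]
finger_gap 0.0939
gripper_force 0.0
[[ 0.964  0.267 -0.001]
 [ 0.267 -0.964  0.002]
 [-0.    -0.002 -1.   ]]
scene cassette_green [([0.5408, -0.2897, 0.0041], 0.61)]
scene cassette_used [([0.4519, -0.3106, 0.0091], 0.81)]
scene rack [([0.4972, -0.2961, -0.006], 0.82)]
scene module [([0.5581, 0.1094, 0.0006], 0.98), ([0.4894, 0.0274, 0.0739], 0.3)]
scene slot_seat [([0.5595, 0.1138, 0.0128], 0.67)]
scene slot_mouth [([0.5561, 0.1117, 0.1021], 0.92), ([0.4964, -0.2969, -0.0029], 0.44)]
scene clamp_bar [([0.4908, 0.0294, 0.0715], 0.75)]
scene clamp_hinge [([0.5377, 0.0268, 0.0365], 0.73)]
scene beaker []
scene micropipette [([0.7123, -0.1523, -0.0013], 0.91)]
scene green 1291 [[0.5261, -0.3397, 0.0056], [0.5379, -0.2936, 0.0642], [0.5524, -0.2462, 0.0977]] 273 [ 0.5393 -0.2936  0.0956]
((539.8007202148438, -292.4855041503906), (9.53040599822998, 98.43531036376953), 12.744339942932129)
top cassette_green [([0.5381, -0.2915, 0.0126], 0.8), ([0.7099, -0.0153, 0.0002], 0.26)]
top cassette_used [([0.4547, -0.3091, 0.0053], 0.73)]
top rack [([0.5019, -0.2991, 0.0024], 0.56)]
top module [([0.5569, 0.1119, -0.0027], 0.61), ([0.4985, -0.3002, 0.0011], 0.52)]
top slot_seat [([0.5598, 0.1145, 0.0107], 0.89)]
top slot_mouth [([0.5601, 0.1149, 0.0989], 0.59)]
top clamp_bar [([0.4883, 0.0245, 0.0707], 0.94)]
top clamp_hinge [([0.5438, 0.0263, 0.0388], 0.89)]
top beaker []
top micropipette [([0.7106, -0.1538, -0.0017], 0.57)]
top green 395 [[0.5249, -0.3368, 0.0064], [0.537, -0.288, 0.082], [0.5529, -0.2416, 0.1008]] 177 [ 0.5386 -0.2893  0.098 ]
((538.8716430664062, -290.325927734375), (8.072062492370605, 99.6197738647461), 12.385993003845215)
```

```bash
python3 - <<'E'
from h import *
p=imaging.snapshot('top'); q=imaging.snapshot('scene')
a=cv2.resize(p['color'][:, :],(640,400)); 
for P,n in [(p,'top'),(q,'scene')]:
    r=finder.trace(P,'module'); m=r[0]['mask']; c=cloud(P,m)
    v,u=np.nonzero(m); print(n,r[0]['score'],u.min(),u.max(),v.min(),v.max())
    for lo,hi in [(.005,.02),(.085,.105),(.108,.12)]:
        t=c[(c[:,2]>lo)&(c[:,2]<hi)]
        if len(t)>5: print(lo,len(t),cv2.minAreaRect(t[:,:2].astype(np.float32)*1000), t.mean(0).round(4))
    np.save(n+'_c.npy',c)
    # crop enlarged
    y0,y1,x0,x1=max(v.min()-10,0),v.max()+10,max(u.min()-10,0),u.max()+10
    im=P['color'][y0:y1,x0:x1]; f=min(780/im.shape[1],580/im.shape[0]); print('crop',x0,y0,f)
    cv2.imwrite(f'pics/{n}_mod.png',cv2.cvtColor(cv2.resize(im,None,fx=f,fy=f,interpolation=cv2.INTER_CUBIC),cv2.COLOR_RGB2BGR))
E
```

```text
top 0.69 210 287 199 249
0.005 1494 ((546.09765625, 113.13025665283203), (150.78616333007812, 99.91696166992188), 89.22417449951172) [0.5288 0.1114 0.0121]
0.085 381 ((566.1248779296875, 112.76004028320312), (115.4155502319336, 51.36110305786133), 88.0745849609375) [0.5685 0.1167 0.0973]
0.108 8 ((582.01806640625, 111.43744659423828), (93.25344848632812, 1.8509745597839355), 87.9800033569336) [0.5821 0.111  0.1157]
crop 200 189 8.041237113402062
scene 0.58 242 308 142 219
0.005 992 ((547.9337158203125, 110.75933074951172), (150.9486541748047, 101.85533142089844), 87.90959930419922) [0.5298 0.0989 0.0101]
0.085 359 ((566.465087890625, 109.57109069824219), (118.04676818847656, 52.51691436767578), 87.87503814697266) [0.5699 0.1078 0.0948]
0.108 6 ((582.708740234375, 109.46659851074219), (89.54209899902344, 2.9588353633880615), 87.5628662109375) [0.5824 0.0948 0.1103]
crop 232 132 5.979381443298969
```

View pics/scene0.png

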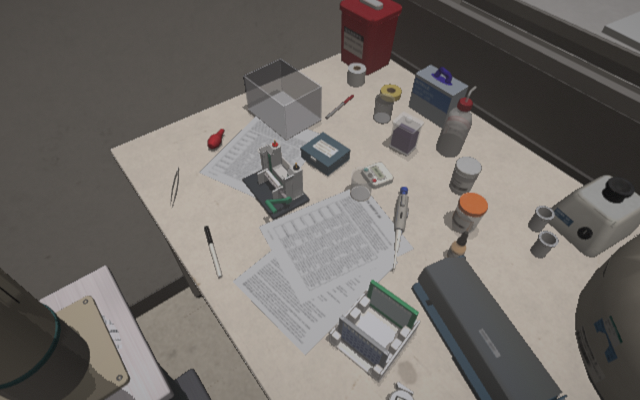

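View pics/top_mod.png

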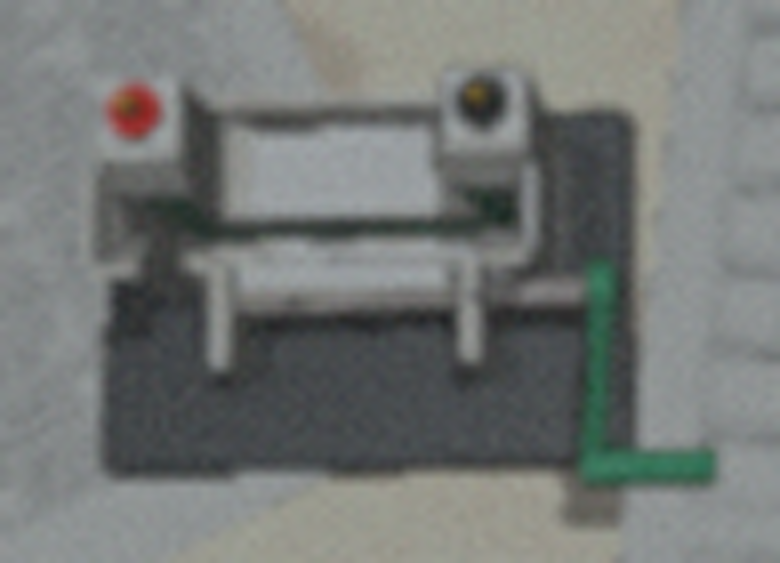

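{"fn": "servo_tool", "kwargs": {"moves": [[[0,0,-0.3],[0.2,-0.1,-0.3],-1],[[0,0,-0.6],[0.5,-0.25,-0.6],-1],[[0,0,-0.96],[0.8,-0.4,-0.6],-1],[[0,0,-0.96],[1,-0.5,-0.6],-1],[[0,0,-0.96],[1,-0.5,-0.6],-1],[[0,0,-0.96],[1,-0.5,-0.6],-1],[[0,0,-0.96],[1,-0.5,-0.6],-1],[[0,0,-0.96],[1,-0.5,-0.6],-1]]}}

```text
t: 2.07
tool_pos: [0.2726, -0.5369, 0.251]
eef_rot: [0.873, 0.488, -0.0, 0.0]
contact_force: [-0.1, 0.4, 0.0]
finger_gap: 0.0941
gripper_force: 0.0
```

```bash
cat >> h.py <<'E'
def plan(target, yaw_y=None):
    """tool-frame shift (12cm units) and turn (pi/4) to world target; yaw_y: world angle (deg) of tool y, tool straight down"""
    s=sensors.get_state(); q=R.from_quat(s['eef_rot']); 
    d=q.inv().apply(np.array(target)-s['tool_pos'])/.12
    o=d.round(3).tolist()
    if yaw_y is not None:
        a=np.radians(yaw_y); y=np.array([np.cos(a),np.sin(a),0]); z=np.array([0,0,-1.]); 
        T=R.from_matrix(np.stack([np.cross(y,z),y,z],1)); o=[((q.inv()*T).as_rotvec()/(np.pi/4)).round(3).tolist(),o]
    return o
E
python3 -c "
from h import *
print(plan([.5385,-.291,.25],12.3))"
```

```text
[[0.0, 0.0, -0.975], [2.906, 0.816, 0.008]]
```

{"fn": "servo_tool", "kwargs": {"moves": [[[0,0,-0.3],[0.3,0.08,0],-1],[[0,0,-0.6],[0.6,0.17,0],-1],[[0,0,-0.975],[1,0.28,0],-1],[[0,0,-0.975],[1,0.28,0],-1],[[0,0,-0.975],[1,0.28,0],-1],[[0,0,-0.975],[1,0.28,0],-1],[[0,0,-0.975],[1,0.28,0],-1]]}}

```text
t: 2.65
tool_pos: [0.3637, -0.4519, 0.2507]
eef_rot: [0.626, 0.78, 0.0, -0.0]
contact_force: [-0.6, -0.5, 0.2]
finger_gap: 0.0942
gripper_force: 0.0
```

```bash
python3 -c "
from h import *
print(plan([.5385,-.291,.25],12.3)); print(plan([.45,-.30,.25],12.3))"
```

```text
[[-0.0, -0.001, 0.005], [0.993, 1.713, 0.006]]
[[-0.0, -0.001, 0.005], [1.08, 0.977, 0.006]]
```

{"fn": "servo_tool", "kwargs": {"moves": [[[0,0,0],[0.25,0.25,0],-1],[[0,0,0],[0.5,0.5,0],-1],[[0,0,0],[0.75,0.75,0],-1],[[0,0,0],[0.99,1,0],-1],[[0,0,0],[0.99,1,0],-1]]}}

```text
t: 3.07
tool_pos: [0.4607, -0.3011, 0.2516]
eef_rot: [0.624, 0.782, 0.003, 0.0]
contact_force: [-0.5, 0.6, -0.0]
finger_gap: 0.0942
gripper_force: 0.0
```

{"fn": "servo_tool", "kwargs": {"moves": [[[0,0,0],[0,0.3,0],-1],[[0,0,0],[0,0.6,0],-1],[[0,0,0],[0,0.71,0],-1],[[0,0,0],[0,0.71,0],-1],[[0,0,0],[0,0.71,0],-1]]}}

```text
t: 3.48
tool_pos: [0.5382, -0.2915, 0.2503]
eef_rot: [0.627, 0.779, -0.0, -0.001]
contact_force: [-0.3, 0.5, 1.0]
finger_gap: 0.0942
gripper_force: 0.0
```

```bash
cat >> h.py <<'E'
def wcloud(p,s,mask):
    d=p['depth']; m=(d>0)&mask; v,u=np.nonzero(m); z=d[v,u]; K=p['mtx']
    x=(u-K[0,2])/K[0,0]; y=(v-K[1,2])/K[1,1]; r=np.hypot(x,y)+1e-9
    k=np.tan(r)/r
    c=np.stack([x*k*z,y*k*z,z],1); M=np.array(p['tool_from_camera'])
    return R.from_quat(s['eef_rot']).apply(c@M[:3,:3].T+M[:3,3])+s['tool_pos']
E
python3 - <<'E'
from h import *
s=st(); p=imaging.snapshot('wrist'); save(p,'w1.png'); print(np.round(p['tool_from_camera'],3), p['mtx'])
for r in finder.spot_point(p,'cassette_green')[:2]: print(r)
for r in finder.trace(p,'cassette_green')[:1]:
    c=wcloud(p,s,r['mask']); print(r['score'],len(c)); 
    t=c[(c[:,2]>.09)&(c[:,2]<.105)]; print(len(t),np.median(t,axis=0),cv2.minAreaRect(t[:,:2].astype(np.float32)*1000), np.percentile(t,[3,97],axis=0))
print(plan([.5385,-.291,.25],12.3))
E
```

```text
t 3.4833
qpos [ 0.6986  0.5305 -0.4035  1.5255  0.2214  1.1323  0.4657]
tool_pos [ 0.5382 -0.2915  0.2503]
eef_rot [ 6.27e-01  7.79e-01 -3.00e-04 -6.00e-04]
contact_force [-0.3181  0.5316  0.987 ]
finger_gap 0.0942
gripper_force 0.0
[[-0.    -0.97  -0.244  0.071]
 [ 1.    -0.    -0.001 -0.001]
 [ 0.001 -0.244  0.97  -0.206]
 [ 0.     0.     0.     1.   ]] [[309.70691629   0.         319.91974034]
 [  0.         309.70691629 198.75306793]
 [  0.           0.           1.        ]]
{'location': [0.5395, -0.2946, 0.0054], 'score': 0.86}
0.71 442
413 [ 0.53909396 -0.29386674  0.09796557] ((538.05419921875, -288.7677001953125), (6.063681602478027, 96.31571960449219), 12.283286094665527) [[ 0.52787358 -0.33293566  0.09653828]
 [ 0.54888453 -0.24384912  0.09945942]]
[[-0.002, 0.001, 0.0], [0.01, 0.016, 0.007]]
```

View pics/w1.png

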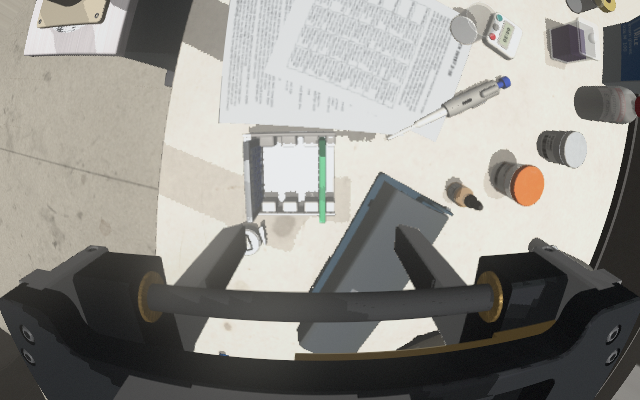

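```bash
python3 - <<'E'
from h import *
s=sensors.get_state(); p=imaging.snapshot('wrist')
v,u=np.mgrid[:400,:640]; m=(u>300)&(u<460)&(v>170)&(v<330)
c=wcloud(p,s,m)
a=np.radians(12.3); ex=np.array([np.cos(a),np.sin(a)]); ey=np.array([-ex[1],ex[0]])
d=c[:,:2]-[.5385,-.2905]; lx,ly=d@ex,d@ey
for lo in range(10,130,10):
    k=(lx>lo/1000)&(lx<lo/1000+.01)&(abs(ly)<.045)&(c[:,2]<.15)
    if k.any(): print(lo,k.sum(),c[k,2].max().round(3))
print(plan([.5385,-.2905,.075],12.3))
E
```

```text
10 210 0.043
20 195 0.002
30 180 0.002
40 178 0.002
50 185 0.002
60 252 0.076
70 480 0.093
80 470 0.094
90 281 0.095
100 265 0.096
110 259 0.098
120 234 0.098
[[-0.001, 0.001, 0.001], [0.014, 0.017, 1.467]]
```

{"fn": "servo_tool", "kwargs": {"moves": [[[0,0,0],[0.014,0.017,0.1],0.15],[[0,0,0],[0.014,0.017,0.3],0.15],[[0,0,0],[0.014,0.017,0.5],0.15],[[0,0,0],[0.014,0.017,0.7],0.15],[[0,0,0],[0.014,0.017,0.85],0.15],[[0,0,0],[0.014,0.017,0.85],0.15],[[0,0,0],[0.014,0.017,0.85],0.15]], "squeeze": 20}}

```text
t: 4.27
tool_pos: [0.5391, -0.2896, 0.1488]
eef_rot: [0.626, 0.78, -0.0, -0.001]
contact_force: [-0.6, -0.4, 0.2]
finger_gap: 0.0507
gripper_force: 0.0
```

```bash
python3 -c "
from h import *
print(plan([.5385,-.2905,.075],12.3),sensors.get_state()['finger_gap'])"
```

```text
[[-0.002, -0.001, 0.003], [-0.007, -0.005, 0.615]] 0.050718714201797105
```

Descend, then close.

{"fn": "servo_tool", "kwargs": {"moves": [[[0,0,0],[0,0,0.1],0.15],[[0,0,0],[0,0,0.25],0.15],[[0,0,0],[0,0,0.4],0.15],[[0,0,0],[0,0,0.52],0.15],[[0,0,0],[0,0,0.61],0.15],[[0,0,0],[0,0,0.61],0.5],[[0,0,0],[0,0,0.61],1],[[0,0,0],[0,0,0.61],1],[[0,0,0],[0,0,0.61],1],[[0,0,0],[0,0,0.61],1],[[0,0,0],[0,0,0.61],1],[[0,0,0],[0,0,0.61],1],[[0,0,0],[0,0,0.61],1]], "squeeze": 20}}

```text
t: 5.35
tool_pos: [0.5403, -0.2892, 0.076]
eef_rot: [0.626, 0.78, 0.0, 0.0]
contact_force: [-0.9, -0.0, 0.3]
finger_gap: 0.0005
gripper_force: 0.0
```

```bash
python3 - <<'E'
from h import *
st(); p=imaging.snapshot('scene')
r=finder.spot_point(p,'cassette_green'); print(r)
im=p['color'][240:400,290:470]; cv2.imwrite('pics/s1.png',cv2.cvtColor(cv2.resize(im,None,fx=3.6,fy=3.6,interpolation=cv2.INTER_CUBIC),cv2.COLOR_RGB2BGR))
E
```

```text
t 5.35
qpos [ 0.6544  0.7177 -0.341   1.7142  0.3232  0.7651  0.3748]
tool_pos [ 0.5403 -0.2892  0.076 ]
eef_rot [6.257e-01 7.800e-01 0.000e+00 2.000e-04]
contact_force [-0.9363 -0.0451  0.3388]
finger_gap 0.0005
gripper_force 0.0
[{'location': [0.5408, -0.2888, 0.0079], 'score': 0.78}]
```

View pics/s1.png

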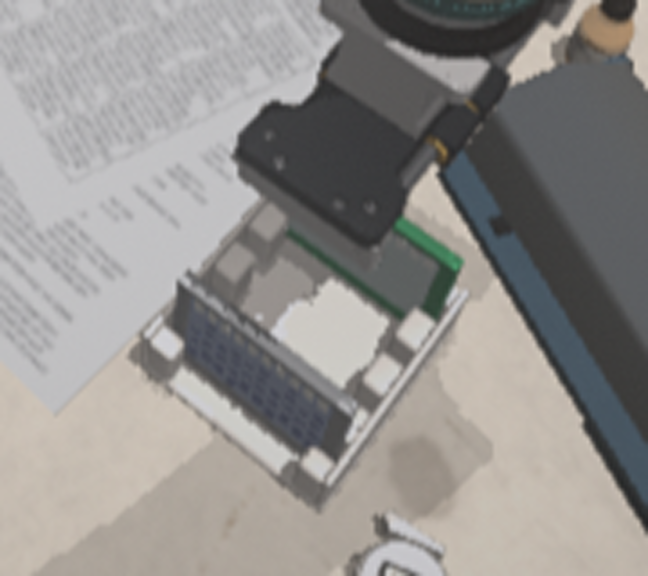

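```bash
python3 - <<'E'
from h import *
p=imaging.snapshot('wrist')
im=p['color'][60:380,160:480]; cv2.imwrite('pics/w2.png',cv2.cvtColor(cv2.resize(im,None,fx=1.8,fy=1.8,interpolation=cv2.INTER_CUBIC),cv2.COLOR_RGB2BGR))
E
```

```text
(no output)
```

View pics/w2.png

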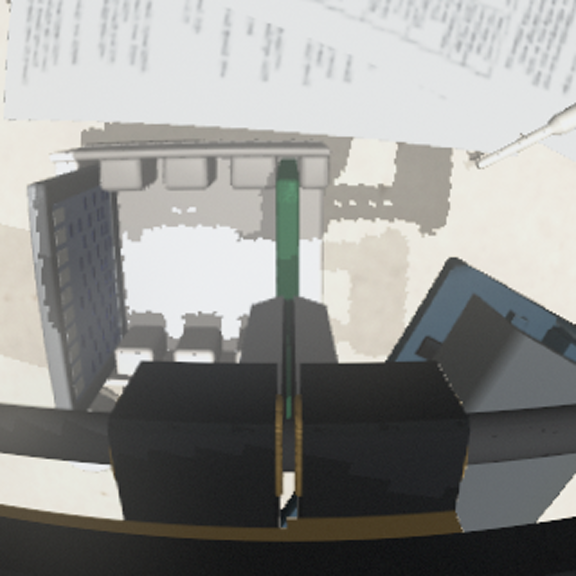

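The view shows the green edge between the two fingers (288,340), so the gap and force readings disagree with the picture. I'll test with a small lift.

{"fn": "servo_tool", "kwargs": {"moves": [[[0,0,0],[0,0,0],1],[[0,0,0],[0,0,0],1],[[0,0,0],[0,0,-0.05],1],[[0,0,0],[0,0,-0.1],1],[[0,0,0],[0,0,-0.12],1],[[0,0,0],[0,0,-0.12],1]], "squeeze": 20}}

```text
t: 6.0
tool_pos: [0.541, -0.2894, 0.0914]
eef_rot: [0.626, 0.78, 0.0, 0.001]
contact_force: [0.5, 0.1, 0.1]
finger_gap: 0.0005
gripper_force: 0.0
```

```bash
python3 - <<'E'
from h import *
s=st(); p=imaging.snapshot('scene'); r=finder.trace(p,'cassette_green')
c=cloud(p,r[0]['mask']); print(np.percentile(c[:,2],[50,95,99]))
r=finder.spot_point(p,'cassette_green'); print(r)
p=imaging.snapshot('wrist'); r=finder.trace(p,'cassette_green'); c=wcloud(p,s,r[0]['mask']); print(np.percentile(c[:,2],[50,95,99]))
E
```

```text
t 6.0
qpos [ 0.6595  0.6981 -0.3493  1.7029  0.3137  0.7939  0.383 ]
tool_pos [ 0.541  -0.2894  0.0914]
eef_rot [6.257e-01 7.801e-01 3.000e-04 1.000e-03]
contact_force [0.4536 0.1356 0.0855]
finger_gap 0.0005
gripper_force 0.0
[0.04734015 0.09614417 0.09790329]
[{'location': [0.5435, -0.2892, 0.0079], 'score': 0.91}, {'location': [0.5373, 0.0279, 0.0374], 'score': 0.57}]
[0.09872497 0.09985563 0.10032645]
```

```bash
python3 - <<'E'
from h import *
s=sensors.get_state(); p=imaging.snapshot('wrist')
c=wcloud(p,s,np.ones((400,640),bool)); d=p['depth']; v,u=np.nonzero(d>0)
t=R.from_quat(s['eef_rot']).inv().apply(c-s['tool_pos'])*1000
I=np.full((400,640,3),np.nan); I[v,u]=t
for vv in range(200,350,10):
    print(vv,[tuple(I[vv,uu].round().tolist()) for uu in (290,300,308,314,318,320,322,326,332,345)])
E
```

```text
200 [(-2.0, -30.0, 81.0), (-3.0, -20.0, 83.0), (-3.0, -13.0, 82.0), (20.0, -5.0, -8.0), (21.0, -2.0, -9.0), (20.0, -1.0, -8.0), (20.0, 0.0, -7.0), (20.0, 3.0, -7.0), (-3.0, 10.0, 82.0), (-4.0, 23.0, 89.0)]
210 [(-13.0, -30.0, 82.0), (-13.0, -21.0, 82.0), (-12.0, -13.0, 82.0), (14.0, -5.0, -8.0), (14.0, -2.0, -8.0), (13.0, -1.0, -7.0), (13.0, 0.0, -7.0), (13.0, 3.0, -7.0), (-13.0, 10.0, 83.0), (-15.0, 24.0, 90.0)]
220 [(-22.0, -30.0, 81.0), (-23.0, -21.0, 82.0), (-23.0, -13.0, 83.0), (6.0, -5.0, -7.0), (7.0, -2.0, -8.0), (7.0, -1.0, -8.0), (7.0, 0.0, -8.0), (-23.0, 5.0, 82.0), (-23.0, 11.0, 82.0), (-25.0, 24.0, 90.0)]
230 [(-33.0, -31.0, 81.0), (10.0, -13.0, -37.0), (nan, nan, nan), (10.0, -5.0, -37.0), (8.0, -2.0, -32.0), (9.0, -1.0, -34.0), (9.0, 0.0, -33.0), (10.0, 2.0, -37.0), (10.0, 6.0, -37.0), (-36.0, 24.0, 90.0)]
240 [(-44.0, -31.0, 82.0), (11.0, -12.0, -54.0), (11.0, -7.0, -54.0), (10.0, -4.0, -53.0), (8.0, -2.0, -49.0), (9.0, -1.0, -50.0), (9.0, 0.0, -50.0), (10.0, 2.0, -54.0), (10.0, 5.0, -54.0), (-47.0, 24.0, 90.0)]
250 [(-53.0, -31.0, 78.0), (10.0, -11.0, -66.0), (10.0, -
[... 1415 characters left out ...]
, 2.0, -148.0), (31.0, 5.0, -149.0)]
320 [(28.0, -8.0, -148.0), (28.0, -6.0, -147.0), (28.0, -4.0, -147.0), (27.0, -2.0, -146.0), (23.0, -1.0, -141.0), (23.0, -1.0, -141.0), (23.0, -0.0, -141.0), (25.0, 1.0, -144.0), (28.0, 2.0, -148.0), (28.0, 5.0, -148.0)]
330 [(25.0, -8.0, -148.0), (25.0, -6.0, -148.0), (25.0, -4.0, -148.0), (23.0, -2.0, -145.0), (-164.0, -4.0, 91.0), (-157.0, -1.0, 83.0), (-156.0, 1.0, 81.0), (23.0, 1.0, -145.0), (25.0, 2.0, -147.0), (24.0, 5.0, -147.0)]
340 [(21.0, -8.0, -147.0), (21.0, -6.0, -147.0), (22.0, -4.0, -148.0), (14.0, -3.0, -138.0), (-169.0, -4.0, 78.0), (-165.0, -1.0, 73.0), (-165.0, 1.0, 74.0), (13.0, 1.0, -137.0), (22.0, 2.0, -148.0), (22.0, 5.0, -148.0)]
```

```bash
python3 - <<'E'
from h import *
s=sensors.get_state(); p=imaging.snapshot('wrist')
c=wcloud(p,s,np.ones((400,640),bool)); d=p['depth']; v,u=np.nonzero(d>0)
Q=R.from_quat(s['eef_rot'])
t=Q.inv().apply(c-s['tool_pos'])*1000
k=(abs(t[:,0])<25)&(abs(t[:,1])<25)&(t[:,2]>-75)&(t[:,2]<-12)
g=t[k]; o=np.argsort(-g[:,2])[:25]; print(g[o].round(1).tolist()); print('y range',np.percentile(g[:,1],[1,50,99]),'x',np.percentile(g[:,0],[1,50,99]))
for n in ('scene','top'):
    p=imaging.snapshot(n); c=cloud(p); t=Q.inv().apply(c-s['tool_pos'])*1000
    k=(abs(t[:,0])<40)&(abs(t[:,1])<40)&(t[:,2]>-160)&(t[:,2]<-12); g=t[k]
    print(n,k.sum(), np.histogram(g[:,2],range(-160,0,10))[0]); 
    k=g[:,2]>-70
    if k.any():print(g[k][np.argsort(-g[k][:,2])[:12]].round(0).tolist())
E
```

```text
[[8.3, 0.2, -27.0], [9.7, -5.3, -27.5], [9.9, 1.4, -27.8], [8.6, -1.1, -27.9], [9.9, 3.8, -28.0], [9.9, 2.0, -28.0], [10.0, -5.9, -28.2], [10.0, 0.8, -28.2], [8.7, -2.3, -28.2], [8.8, -0.5, -28.3], [10.1, -4.1, -28.5], [10.1, -3.5, -28.5], [8.9, -1.7, -28.6], [10.2, -2.9, -28.8], [9.6, -7.1, -28.9], [10.2, -4.7, -28.9], [10.3, 2.6, -29.0], [9.7, 2.0, -29.1], [7.8, -0.5, -29.1], [9.8, -4.7, -29.4], [9.8, 1.4, -29.4], [9.8, -5.3, -29.5], [10.5, 3.1, -29.5], [9.9, -4.1, -29.6], [9.9, -5.9, -29.8]]
y range [-13.15295794  -1.03493884  11.03611972] x [ 8.10392102 10.00827241 10.70749926]
scene 392 [ 13 262 102  14   0   0   0   0   1   0   0   0   0   0   0]
top 418 [ 38 268  74   5   0   0   0   0   0   1   1  15  13   3   0]
[[8.0, 1.0, -23.0], [10.0, -6.0, -29.0], [9.0, -2.0, -30.0], [8.0, -0.0, -31.0], [9.0, 4.0, -32.0], [10.0, 2.0, -33.0], [10.0, -9.0, -33.0], [11.0, -4.0, -34.0], [9.0, -7.0, -34.0], [9.0, 6.0, -35.0], [9.0, 1.0, -35.0], [9.0, -5.0, -37.0]]
```

The fingertips are really at z ≈ -28 mm in the tool frame, not +11, so the gripper sits about 39 mm higher than described and the fingers closed above the cassette. I'll use the measured offset, which puts the grasp point about 46 mm behind the reported TCP.

{"fn": "servo_tool", "kwargs": {"moves": [[[0,0,0],[0,0,0],0.15],[[0,0,0],[0,0,0],0.15],[[0,0,0],[0,0,0],0.15],[[0,0,0],[0,0,0],0.15],[[0,0,0],[0,0,0],0.15],[[0,0,0],[0,0,0],0.15]]}}

```text
t: 6.95
tool_pos: [0.5402, -0.2891, 0.0902]
eef_rot: [0.626, 0.78, -0.0, 0.0]
contact_force: [-0.4, 1.3, 0.4]
finger_gap: 0.0372
gripper_force: 0.0
```

```bash
python3 - <<'E'
from h import *
s=sensors.get_state(); print(s['finger_gap'],plan([.5395,-.2905,.037],12.3))
p=imaging.snapshot('wrist'); Q=R.from_quat(s['eef_rot'])
r=finder.trace(p,'cassette_green'); c=wcloud(p,s,r[0]['mask']); t=Q.inv().apply(c-s['tool_pos'])*1000
k=t[:,2]<0; print('cass tool frame',np.percentile(t[k],[2,50,98],axis=0).round(1).tolist())
t=Q.inv().apply(wcloud(p,s,np.ones((400,640),bool))-s['tool_pos'])*1000
k=(t[:,0]>-5)&(t[:,0]<25)&(abs(t[:,1])<50)&(t[:,2]>-70)&(t[:,2]<-20); g=t[k]; a=g[g[:,1]<0];b=g[g[:,1]>0]
print('fingers y',np.percentile(a[:,1],[1,99]),np.percentile(b[:,1],[1,99]),'tip z',np.percentile(a[:,2],99.5),np.percentile(b[:,2],99.5))
E
```

```text
0.03724298213907421 [[-0.0, 0.0, 0.005], [-0.01, -0.008, 0.443]]
cass tool frame [[-47.2, -5.3, -8.8], [5.9, -1.7, -7.6], [48.0, 2.2, -6.0]]
fingers y [-31.32446942 -19.23075223] [17.08581758 29.1280321 ] tip z -27.32208604796998 -26.828772471338503
```

{"fn": "servo_tool", "kwargs": {"moves": [[[0,0,0],[0,0,0.08],0.15],[[0,0,0],[0,0,0.18],0.15],[[0,0,0],[0,0,0.28],0.15],[[0,0,0],[0,0,0.38],0.15],[[0,0,0],[0,0,0.445],0.15],[[0,0,0],[0,0,0.445],0.5],[[0,0,0],[0,0,0.445],0.7],[[0,0,0],[0,0,0.445],0.8],[[0,0,0],[0,0,0.445],1],[[0,0,0],[0,0,0.445],1],[[0,0,0],[0,0,0.445],1],[[0,0,0],[0,0,0.445],1],[[0,0,0],[0,0,0.445],1]], "squeeze": 15}}

```text
t: 8.13
tool_pos: [0.5407, -0.2893, 0.0374]
eef_rot: [0.626, 0.78, 0.0, 0.001]
contact_force: [0.2, 0.1, 4.0]
finger_gap: 0.0077
gripper_force: 15.0
```

{"fn": "servo_tool", "kwargs": {"moves": [[[0,0,0],[0,0,-0.04],1],[[0,0,0],[0,0,-0.12],1],[[0,0,0],[0,0,-0.22],1],[[0,0,0],[0,0,-0.35],1],[[0,0,0],[0,0,-0.5],1],[[0,0,0],[0,0,-0.65],1],[[0,0,0],[0,0,-0.8],1],[[0,0,0],[0,0,-0.92],1],[[0,0,0],[0,0,-1],1],[[0,0,0],[0,0,-1],1]]}}

```text
t: 8.97
tool_pos: [0.5418, -0.2897, 0.1598]
eef_rot: [0.626, 0.78, 0.001, 0.002]
contact_force: [0.5, 0.3, -0.8]
finger_gap: 0.0081
gripper_force: 15.0
```

```bash
python3 - <<'E'
from h import *
s=st(); print(plan([.559,.112,.22],-2))
p=imaging.snapshot('wrist'); Q=R.from_quat(s['eef_rot'])
r=finder.trace(p,'cassette_green'); c=wcloud(p,s,r[0]['mask']); t=Q.inv().apply(c-s['tool_pos'])*1000
print('cass tool frame',np.percentile(t,[2,50,98],axis=0).round(1).tolist())
E
```

```text
t 8.9667
qpos [ 0.6799  0.6169 -0.3811  1.6414  0.2721  0.931   0.4186]
tool_pos [ 0.5418 -0.2897  0.1598]
eef_rot [6.258e-01 7.800e-01 5.000e-04 2.400e-03]
contact_force [ 0.4761  0.303  -0.81  ]
finger_gap 0.0081
gripper_force 14.9994
[[0.005, 0.003, 0.323], [3.235, 0.868, -0.508]]
cass tool frame [[-47.4, -5.0, -61.9], [19.5, -1.0, -60.3], [49.5, 3.0, 18.5]]
```

{"fn": "servo_tool", "kwargs": {"moves": [[[0,0,0.03],[0.08,0.02,-0.1],1],[[0,0,0.1],[0.25,0.07,-0.25],1],[[0,0,0.2],[0.5,0.14,-0.4],1],[[0,0,0.28],[0.75,0.2,-0.5],1],[[0,0,0.32],[1,0.27,-0.5],1]]}}

```text
t: 9.48
tool_pos: [0.5466, -0.164, 0.2182]
eef_rot: [0.72, 0.694, 0.001, 0.001]
contact_force: [0.9, 0.5, -0.8]
finger_gap: 0.008
gripper_force: 15.0
```

{"fn": "servo_tool", "kwargs": {"moves": [[[0,0,0],[0.25,0,0],1],[[0,0,0],[0.5,0,0],1],[[0,0,0],[0.75,0,0],1],[[0,0,0],[0.92,0,0],1],[[0,0,0],[1,0,0],1],[[0,0,0],[1,0,0],1],[[0,0,0],[1,0,0],1]]}}

```text
t: 10.07
tool_pos: [0.5493, -0.0461, 0.2161]
eef_rot: [0.719, 0.695, -0.001, -0.0]
contact_force: [-0.5, -1.1, 0.2]
finger_gap: 0.0081
gripper_force: 15.0
```

```bash
python3 - <<'E'
from h import *
s=st(); print(plan([.559,.112,.22],-2))
p=imaging.snapshot('wrist'); save(p,'w3.png'); Q=R.from_quat(s['eef_rot'])
for o in ['module','slot_seat','slot_mouth','clamp_bar','clamp_hinge']:
    r=finder.spot_point(p,o); print(o,[(np.round(x['location'],4).tolist(),round(x['score'],2)) for x in r[:1]])
for n in ('module',):
  for P,cl in ((p,lambda m:wcloud(p,s,m)),):
    r=finder.trace(P,n); c=cl(r[0]['mask']); np.save('wm.npy',c); 
    for lo,hi in [(.003,.02),(.09,.104),(.108,.12)]:
        t=c[(c[:,2]>lo)&(c[:,2]<hi)]
        if len(t)>5: print(lo,len(t),cv2.minAreaRect(t[:,:2].astype(np.float32)*1000), t.mean(0).round(4))
E
```

```text
t 10.0667
qpos [ 0.2746  0.4632 -0.3584  1.741   0.1919  0.9732 -0.1906]
tool_pos [ 0.5493 -0.0461  0.2161]
eef_rot [ 7.186e-01  6.954e-01 -8.000e-04 -1.000e-04]
contact_force [-0.4856 -1.1029  0.1805]
finger_gap 0.0081
gripper_force 14.9993
[[-0.002, 0.001, 0.003], [1.319, 0.037, -0.034]]
module [([0.5616, 0.1117, 0.003], 0.85)]
slot_seat [([0.5605, 0.1138, 0.011], 0.68)]
slot_mouth [([0.5574, 0.1106, 0.0954], 0.69)]
clamp_bar [([0.7128, -0.1501, -0.0027], 0.61)]
clamp_hinge [([0.5397, 0.0249, 0.0436], 0.83)]
0.003 4123 ((546.7861938476562, 112.93952178955078), (149.02142333984375, 102.61715698242188), 87.7645492553711) [0.5303 0.1064 0.012 ]
0.09 1063 ((565.9286499023438, 107.95246124267578), (108.40495300292969, 52.74052047729492), 88.16877746582031) [0.5707 0.0944 0.0985]
0.108 23 ((580.9558715820312, 66.98381042480469), (4.391788959503174, 4.0992960929870605), 86.81663513183594) [0.5808 0.0668 0.1145]
```

View pics/w3.png

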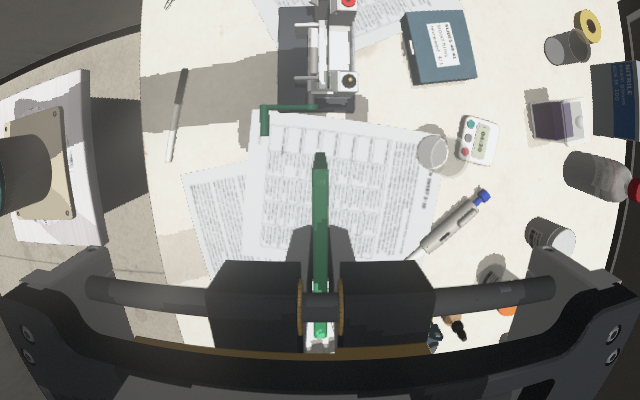

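```bash
python3 - <<'E'
import numpy as np
a=np.radians(-2); ex=np.array([np.cos(a),np.sin(a)]); ey=np.array([-ex[1],ex[0]])
for f in ('wm.npy','top_c.npy','scene_c.npy'):
    c=np.load(f); d=(c[:,:2]-[.5585,.1125])*1000; x,y,z=d@ex,d@ey,c[:,2]*1000
    for lo,hi in ((80,88),(88,96),(96,104)):
        k=(z>lo)&(z<hi)
        print(f,lo,'x',dict(zip(range(-24,40,3),np.histogram(x[k],range(-24,42,3))[0])))
    k=(z>90)&(z<105); print(' y',dict(zip(range(-66,66,4),np.histogram(y[k],range(-66,70,4))[0])))
    k=(z>30)&(z<80)&(abs(x)<30);print(' mid x',dict(zip(range(-30,30,3),np.histogram(x[k&(abs(y)<30)],range(-30,33,3))[0])))
E
```

```text
wm.npy 80 x {-24: np.int64(0), -21: np.int64(0), -18: np.int64(0), -15: np.int64(2), -12: np.int64(7), -9: np.int64(13), -6: np.int64(6), -3: np.int64(5), 0: np.int64(6), 3: np.int64(43), 6: np.int64(6), 9: np.int64(7), 12: np.int64(8), 15: np.int64(8), 18: np.int64(5), 21: np.int64(7), 24: np.int64(8), 27: np.int64(10), 30: np.int64(7), 33: np.int64(1), 36: np.int64(0)}
wm.npy 88 x {-24: np.int64(0), -21: np.int64(0), -18: np.int64(2), -15: np.int64(15), -12: np.int64(46), -9: np.int64(11), -6: np.int64(6), -3: np.int64(5), 0: np.int64(5), 3: np.int64(20), 6: np.int64(100), 9: np.int64(19), 12: np.int64(10), 15: np.int64(10), 18: np.int64(13), 21: np.int64(10), 24: np.int64(12), 27: np.int64(8), 30: np.int64(7), 33: np.int64(0), 36: np.int64(0)}
wm.npy 96 x {-24: np.int64(0), -21: np.int64(5), -18: np.int64(42), -15: np.int64(41), -12: np.int64(12), -9: np.int64(13), -6: np.int64(12), -3: np.int64(12), 0: np.int64(12), 3: np.int64(8), 6: np.int64(7), 9: np.int64(86), 12: np.int64(97), 15: np.int64(90), 18: np.int64(77), 21: np.int64(76), 24: np.int64(58), 27: np.int64(78), 30: np.in
[... 4499 characters left out ...]
nt64(0), -10: np.int64(0), -6: np.int64(0), -2: np.int64(0), 2: np.int64(0), 6: np.int64(0), 10: np.int64(0), 14: np.int64(0), 18: np.int64(0), 22: np.int64(0), 26: np.int64(0), 30: np.int64(18), 34: np.int64(24), 38: np.int64(22), 42: np.int64(21), 46: np.int64(16), 50: np.int64(23), 54: np.int64(15), 58: np.int64(0), 62: np.int64(0)}
 mid x {-30: np.int64(1), -27: np.int64(2), -24: np.int64(0), -21: np.int64(26), -18: np.int64(44), -15: np.int64(32), -12: np.int64(23), -9: np.int64(5), -6: np.int64(0), -3: np.int64(0), 0: np.int64(0), 3: np.int64(27), 6: np.int64(16), 9: np.int64(11), 12: np.int64(15), 15: np.int64(17), 18: np.int64(15), 21: np.int64(13), 24: np.int64(14), 27: np.int64(9)}
```

```bash
python3 - <<'E'
import numpy as np
a=np.radians(-2); ex=np.array([np.cos(a),np.sin(a)]); ey=np.array([-ex[1],ex[0]])
for f in ('wm.npy','top_c.npy','scene_c.npy'):
    c=np.load(f); d=(c[:,:2]-[.5585,.1125])*1000; x,y,z=d@ex,d@ey,c[:,2]*1000
    P=lambda v,q:np.percentile(v,q).round(1) if len(v) else None
    k=(z>97.5)&(z<104)
    print(f,'top front edge',P(x[k&(x<-8)],[5,92]),'back',P(x[k&(x>5)],[4,97]),
     'y -side',P(y[k&(y<0)],[1,50,99]),'y +side',P(y[k&(y>0)],[1,50,99]))
    for s in (-1,1):
        q=k&(y*s>0); print('  side',s,'front',P(x[q&(x<-8)],[92]),'back',P(x[q&(x>5)],[4]))
    m=(z>25)&(z<50)&(abs(y)<28); print('  mid front',P(x[m&(x<-3)],[97]),'core',P(x[m&(x>-1)],[3]))
    b=(z<18); print('  base x',P(x[b],[.5,99.5]),'y',P(y[b],[.5,99.5]))
E
```

```text
wm.npy top front edge [-17.7  -9.9] back [10.2 32.8] y -side [-58.5 -48.9 -33.7] y +side [34.2 39.7 46.7]
  side -1 front [-9.4] back [10.1]
  side 1 front [-13.9] back [11.1]
  mid front [-9.] core [4.2]
  base x [-64.9  40.4] y [-75.4  73.6]
top_c.npy top front edge [-18.1 -10.9] back [10.8 32.2] y -side [-57.  -48.6 -35.5] y +side [35.2 46.7 57.9]
  side -1 front [-11.5] back [10.4]
  side 1 front [-10.3] back [11.2]
  mid front [-7.9] core [4.7]
  base x [-61.4  36.1] y [-74.5  74.5]
scene_c.npy top front edge [-18.1 -10.3] back [11.3 31.3] y -side [-61.1 -50.2 -37.1] y +side [32.4 41.7 55.1]
  side -1 front [-10.7] back [9.]
  side 1 front [-10.3] back [12.1]
  mid front [-8.7] core [4.8]
  base x [-61.   46.6] y [-77.   72.3]
```

```bash
python3 - <<'E'
from h import *
print(plan([.5587,.1111,.17],-2.2))
E
```

```text
[[0.0, 0.0, 0.005], [1.312, 0.03, 0.389]]
```

{"fn": "servo_tool", "kwargs": {"moves": [[[0,0,0],[0.15,0,0],1],[[0,0,0.005],[0.35,0.01,0],1],[[0,0,0.005],[0.55,0.01,0],1],[[0,0,0.005],[0.75,0.02,0],1],[[0,0,0.005],[0.9,0.03,0],1],[[0,0,0.005],[1,0.03,0],1]]}}

```text
t: 10.92
tool_pos: [0.5574, 0.0771, 0.2169]
eef_rot: [0.719, 0.695, 0.001, -0.0]
contact_force: [0.3, 0.2, -0.7]
finger_gap: 0.0079
gripper_force: 15.0
```

{"fn": "servo_tool", "kwargs": {"moves": [[[0,0,0],[0.1,0,0],1],[[0,0,0],[0.22,0,0.05],1],[[0,0,0],[0.29,0,0.15],1],[[0,0,0],[0.31,0,0.25],1],[[0,0,0],[0.31,0,0.35],1],[[0,0,0],[0.31,0,0.39],1],[[0,0,0],[0.31,0,0.39],1],[[0,0,0],[0.31,0,0.39],1]]}}

```text
t: 11.58
tool_pos: [0.5586, 0.1113, 0.1697]
eef_rot: [0.72, 0.694, -0.0, -0.0]
contact_force: [0.3, -0.4, -0.8]
finger_gap: 0.0076
gripper_force: 15.0
```

```bash
python3 - <<'E'
from h import *
s=st(); print(plan([.5587,.1111,.14],-2.2))
Q=R.from_quat(s['eef_rot'])
p=imaging.snapshot('scene'); r=finder.spot_point(p,'cassette_green'); print([x['location'] for x in r]); print([x['location'] for x in finder.spot_point(p,'slot_mouth')])
p=imaging.snapshot('top'); save(p,'t3.png'); r=finder.trace(p,'cassette_green'); c=cloud(p,r[0]['mask']); c=c[c[:,2]>.2]; print(cv2.minAreaRect(c[:,:2].astype(np.float32)*1000))
im=p['color'][180:260,200:300]; cv2.imwrite('pics/t3c.png',cv2.cvtColor(cv2.resize(im,None,fx=7,fy=7,interpolation=cv2.INTER_CUBIC),cv2.COLOR_RGB2BGR))
p=imaging.snapshot('wrist'); save(p,'w4.png')
im=p['color'][60:240,220:420]; cv2.imwrite('pics/w4c.png',cv2.cvtColor(cv2.resize(im,None,fx=3.2,fy=3.2,interpolation=cv2.INTER_CUBIC),cv2.COLOR_RGB2BGR))
E
```

```text
t 11.5833
qpos [-0.0136  0.5422 -0.3555  1.7501  0.2332  0.8916 -0.5073]
tool_pos [0.5586 0.1113 0.1697]
eef_rot [ 7.202e-01  6.937e-01 -4.000e-04 -0.000e+00]
contact_force [ 0.2963 -0.4459 -0.8231]
finger_gap 0.0076
gripper_force 14.9995
[[-0.001, 0.001, 0.001], [-0.002, 0.001, 0.248]]
[[0.5593, 0.1101, 0.1389]]
[[0.5536, 0.1135, 0.1041], [0.4517, -0.3109, 0.0093]]
((552.2097778320312, 75.04052734375), (30.064849853515625, 31.5383358001709), 36.6917610168457)
```

View pics/w4c.png

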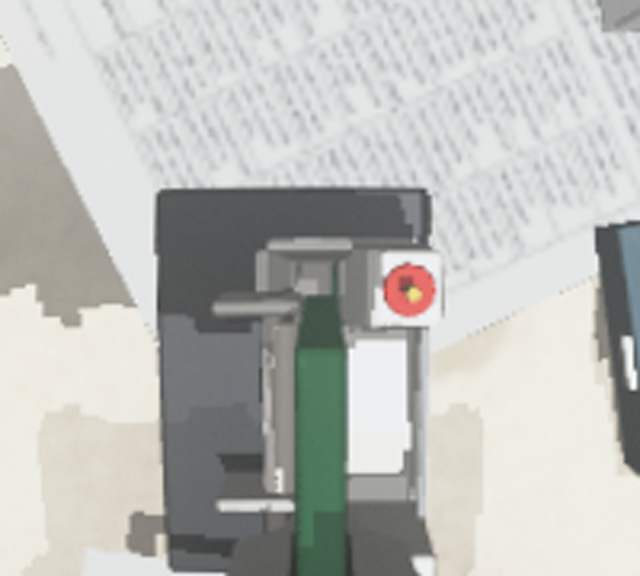

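{"fn": "servo_tool", "kwargs": {"moves": [[[0,0,0],[0,0,0.05],1],[[0,0,0],[0,0,0.12],1],[[0,0,0],[0,0,0.2],1],[[0,0,0],[0,0,0.27],1],[[0,0,0],[0,0,0.33],1],[[0,0,0],[0,0,0.37],1],[[0,0,0],[0,0,0.4],1],[[0,0,0],[0,0,0.4],1]], "squeeze": 10}}

```text
t: 12.55
tool_pos: [0.5581, 0.1119, 0.121]
eef_rot: [0.72, 0.694, -0.001, -0.0]
contact_force: [-0.3, 0.6, -0.9]
finger_gap: 0.0081
gripper_force: 10.0
```

{"fn": "servo_tool", "kwargs": {"moves": [[[0,0,0],[0,0,0.03],1],[[0,0,0],[0,0,0.06],1],[[0,0,0],[0,0,0.09],1],[[0,0,0],[0,0,0.12],1],[[0,0,0],[0,0,0.12],1]]}}

```text
t: 12.97
tool_pos: [0.5593, 0.1139, 0.1076]
eef_rot: [0.719, 0.695, 0.001, -0.0]
contact_force: [0.6, 3.3, 0.3]
finger_gap: 0.0082
gripper_force: 10.0
```

{"fn": "servo_tool", "kwargs": {"moves": [[[0,0,0],[0.012,0,0],1],[[0,0,0],[0.015,0,0],1],[[0,0,0],[0.015,0,0],1]]}}

```text
t: 13.22
tool_pos: [0.559, 0.1139, 0.1076]
eef_rot: [0.72, 0.694, 0.0, 0.0]
contact_force: [1.5, 2.2, -1.5]
finger_gap: 0.008
gripper_force: 10.0
```

{"fn": "servo_tool", "kwargs": {"moves": [[[0,0,0],[0.006,0,0.02],1],[[0,0,0],[0.01,0.002,0.05],1],[[0,0,0],[0.01,0.002,0.08],1],[[0,0,0],[0.01,0.002,0.1],1],[[0,0,0],[0.01,0.002,0.1],1]]}}

```text
t: 13.63
tool_pos: [0.5581, 0.1142, 0.0946]
eef_rot: [0.72, 0.694, -0.001, -0.0]
contact_force: [-0.6, 0.3, -1.3]
finger_gap: 0.0076
gripper_force: 10.0
```

Free now. Continue down (bottom at about 65 mm, floor at 14 mm).

{"fn": "servo_tool", "kwargs": {"moves": [[[0,0,0],[0,0,0.04],1],[[0,0,0],[0,0,0.09],1],[[0,0,0],[0,0,0.14],1],[[0,0,0],[0,0,0.19],1],[[0,0,0],[0,0,0.24],1],[[0,0,0],[0,0,0.28],1],[[0,0,0],[0,0,0.28],1]]}}

```text
t: 14.22
tool_pos: [0.5581, 0.1147, 0.0607]
eef_rot: [0.72, 0.694, -0.001, -0.001]
contact_force: [0.5, -0.1, -1.0]
finger_gap: 0.0073
gripper_force: 10.0
```

{"fn": "servo_tool", "kwargs": {"moves": [[[0,0,0],[0,0,0.03],1],[[0,0,0],[0,0,0.06],1],[[0,0,0],[0,0,0.09],1],[[0,0,0],[0,0,0.115],1],[[0,0,0],[0,0,0.135],1],[[0,0,0],[0,0,0.145],1],[[0,0,0],[0,0,0.145],1]]}}

```text
t: 14.8
tool_pos: [0.5589, 0.1149, 0.0444]
eef_rot: [0.72, 0.694, -0.0, -0.0]
contact_force: [-0.4, 0.2, -1.1]
finger_gap: 0.0078
gripper_force: 10.0
```

{"fn": "servo_tool", "kwargs": {"moves": [[[0,0,0],[0,0,0.007],1],[[0,0,0],[0,0,0.014],1],[[0,0,0],[0,0,0.02],1],[[0,0,0],[0,0,0.02],1]], "squeeze": 6}}

```text
t: 15.13
tool_pos: [0.559, 0.1136, 0.0427]
eef_rot: [0.72, 0.694, -0.001, 0.001]
contact_force: [-1.0, -2.1, 5.1]
finger_gap: 0.0083
gripper_force: 6.0
```

{"fn": "servo_tool", "kwargs": {"moves": [[[0,0,0],[0,0,0],0.75],[[0,0,0],[0,0,0],0.5],[[0,0,0],[0,0,0],0.5],[[0,0,0],[0,0,0],0.5],[[0,0,0],[0,0,0],0.5],[[0,0,0],[0,0,-0.05],0.5],[[0,0,0],[0,0,-0.15],0.5],[[0,0,0],[0,0,-0.35],0.5],[[0,0,0],[0,0,-0.6],0.5],[[0,0,0],[0,0,-0.9],0.5],[[0,0,0],[0,0,-1],0.5],[[0,0,0],[0,0,-1],0.5]]}}

```text
t: 16.13
tool_pos: [0.5619, 0.116, 0.167]
eef_rot: [0.72, 0.694, 0.004, 0.002]
contact_force: [-0.5, 0.9, -0.7]
finger_gap: 0.0236
gripper_force: 0.0
```

```bash
python3 - <<'E'
from h import *
s=st(); Q=R.from_quat(s['eef_rot'])
p=imaging.snapshot('wrist'); save(p,'w5.png'); r=finder.trace(p,'cassette_green'); c=wcloud(p,s,r[0]['mask']); print(np.percentile(c,[2,50,98],axis=0).round(4)); k=c[:,2]>.095; print(cv2.minAreaRect(c[k][:,:2].astype(np.float32)*1000))
for n in ('clamp_bar','clamp_hinge','cassette_green'):
  print(n,[(np.round(x['location'],4).tolist(),round(x['score'],2)) for x in finder.spot_point(p,n)[:2]])
r=finder.trace(p,'clamp_bar'); 
if r: c=wcloud(p,s,r[0]['mask']); print(np.percentile(c,[2,50,98],axis=0).round(4)); t=c[c[:,2]>.06]; print(np.percentile(t,[2,50,98],axis=0).round(4))
for n in ('top','scene'):
  p=imaging.snapshot(n)
  for o in ('clamp_bar','clamp_hinge','cassette_green'):
    print(n,o,[(np.round(x['location'],4).tolist(),round(x['score'],2)) for x in finder.spot_point(p,o)[:2]])
  r=finder.trace(p,'cassette_green')
  if r: c=cloud(p,r[0]['mask']);print(np.percentile(c,[2,50,98],axis=0).round(4).tolist())
E
```

```text
t 16.1333
qpos [-0.0199  0.5461 -0.3563  1.7519  0.2388  0.8774 -0.5172]
tool_pos [0.5619 0.116  0.167 ]
eef_rot [0.7199 0.694  0.0037 0.0022]
contact_force [-0.4945  0.8955 -0.7194]
finger_gap 0.0236
gripper_force 0.0
[[0.5512 0.0623 0.0591]
 [0.5581 0.1147 0.1036]
 [0.5628 0.1617 0.1052]]
((557.79296875, 112.74337768554688), (98.89640808105469, 8.306987762451172), 87.92280578613281)
clamp_bar [([0.4844, 0.0302, 0.068], 0.56), ([0.5603, 0.1087, 0.013], 0.49)]
clamp_hinge []
cassette_green [([0.5578, 0.1109, 0.0126], 0.95)]
[[0.4871 0.0464 0.0409]
 [0.5431 0.1062 0.0501]
 [0.551  0.1429 0.0731]]
[[0.4833 0.0447 0.0615]
 [0.494  0.0479 0.0692]
 [0.5023 0.0492 0.0748]]
top clamp_bar [([0.5556, 0.1173, 0.0977], 0.55), ([0.4912, 0.0258, 0.071], 0.54)]
top clamp_hinge [([0.5388, 0.0252, 0.0416], 0.68), ([0.5622, 0.1118, 0.0187], 0.36)]
top cassette_green [([0.5574, 0.1095, 0.018], 0.64)]
[[0.5485, 0.0631, 0.0274], [0.5549, 0.0954, 0.0852], [0.5609, 0.1304, 0.1066]]
scene clamp_bar [([0.4915, 0.026, 0.0711], 0.55)]
scene clamp_hinge [([0.5358, 0.0275, 0.0386], 0.67)]
scene cassette_green [([0.5571, 0.1139, 0.0121], 0.72), ([0.5552, 0.1169, 0.0124], 0.31)]
[[0.5527, 0.0619, 0.0388], [0.5561, 0.1148, 0.0849], [0.5624, 0.1559, 0.1038]]
```

```bash
python3 - <<'E'
from h import *
print(plan([.4905,.026,.167],-2.2))
E
```

```text
[[-0.0, 0.0, 0.002], [-0.762, -0.543, -0.04]]
```

{"fn": "servo_tool", "kwargs": {"moves": [[[0,0,0],[-0.2,-0.15,0],0.36],[[0,0,0],[-0.45,-0.35,0],0.36],[[0,0,0],[-0.65,-0.48,0],0.36],[[0,0,0],[-0.76,-0.54,0],0.36],[[0,0,0],[-0.76,-0.54,0.2],0.36],[[0,0,0],[-0.76,-0.54,0.4],0.36],[[0,0,0],[-0.76,-0.54,0.5],0.36],[[0,0,0],[-0.76,-0.54,0.5],0.36],[[0,0,0],[-0.76,-0.54,0.5],0.36]]}}

```text
t: 17.68
tool_pos: [0.4906, 0.0263, 0.1021]
eef_rot: [0.72, 0.694, -0.0, -0.0]
contact_force: [-0.1, 0.8, -0.1]
finger_gap: 0.0303
gripper_force: 0.0
```

```bash
python3 - <<'E'
from h import *
s=st(); Q=R.from_quat(s['eef_rot']); p=imaging.snapshot('wrist'); save(p,'w6.png')
for n in ('clamp_bar','clamp_hinge'):
  print(n,[(np.round(x['location'],4).tolist(),round(x['score'],2)) for x in finder.spot_point(p,n)[:2]])
c=wcloud(p,s,np.ones((400,640),bool)); d=p['depth']; v,u=np.nonzero(d>0); rgb=p['color'][v,u].astype(int)
k=(rgb[:,1]>rgb[:,0]*1.3)&(rgb[:,1]>rgb[:,2]*1.15)&(c[:,2]>.03)&(c[:,2]<.09)&(c[:,1]<.06); t=c[k]; print(len(t))
b=t[t[:,1]<.04]; print(np.percentile(b,[3,50,97],axis=0).round(4).tolist())
print(plan([.4905,.026,.024],-2.2))
im=p['color'][100:300,220:420]; cv2.imwrite('pics/w6c.png',cv2.cvtColor(cv2.resize(im,None,fx=2.8,fy=2.8,interpolation=cv2.INTER_CUBIC),cv2.COLOR_RGB2BGR))
E
```

```text
t 17.6833
qpos [ 0.1161  0.536  -0.3263  2.0235  0.2831  0.6256 -0.435 ]
tool_pos [0.4906 0.0263 0.1021]
eef_rot [ 7.198e-01  6.942e-01 -3.000e-04 -3.000e-04]
contact_force [-0.1162  0.8275 -0.1497]
finger_gap 0.0303
gripper_force 0.0
clamp_bar [([0.4837, 0.0263, 0.0681], 0.86)]
clamp_hinge [([0.5377, 0.0228, 0.0434], 0.96)]
828
[[0.4821, 0.0146, 0.0724], [0.4867, 0.0264, 0.0746], [0.4909, 0.039, 0.0761]]
[[0.003, -0.0, 0.003], [-0.005, -0.012, 0.66]]
```

View pics/w6c.png

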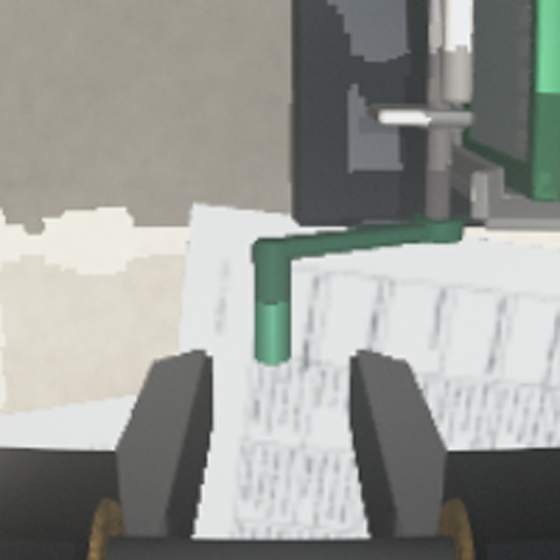

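{"fn": "servo_tool", "kwargs": {"moves": [[[0,0,0],[0,-0.025,0.05],0.36],[[0,0,0],[0,-0.025,0.2],0.36],[[0,0,0],[0,-0.025,0.35],0.36],[[0,0,0],[0,-0.025,0.5],0.36],[[0,0,0],[0,-0.025,0.6],0.36],[[0,0,0],[0,-0.025,0.65],0.5],[[0,0,0],[0,-0.025,0.65],0.64],[[0,0,0],[0,-0.025,0.65],0.64],[[0,0,0],[0,-0.025,0.65],0.64],[[0,0,0],[0,-0.025,0.65],0.64]], "squeeze": 5}}

```text
t: 18.67
tool_pos: [0.4886, 0.0264, 0.025]
eef_rot: [0.72, 0.694, 0.001, 0.001]
contact_force: [0.5, 0.9, 0.2]
finger_gap: 0.0167
gripper_force: 0.0
```

{"fn": "servo_tool", "kwargs": {"moves": [[[0,0,0],[0,0.04,-0.03],0.64],[[0,0,0],[0,0.07,-0.067],0.64],[[0,0,0],[0,0.1,-0.1],0.64],[[0,0,0],[0,0.134,-0.129],0.64],[[0,0,0],[0,0.17,-0.156],0.64],[[0,0,0],[0,0.206,-0.179],0.64],[[0,0,0],[0,0.245,-0.199],0.64],[[0,0,0],[0,0.285,-0.216],0.64],[[0,0,0],[0,0.285,-0.216],0.64]]}}

```text
t: 19.42
tool_pos: [0.5208, 0.0246, 0.051]
eef_rot: [0.72, 0.694, -0.001, -0.001]
contact_force: [-4.5, 0.3, 3.1]
finger_gap: 0.0177
gripper_force: 2.5
```

{"fn": "servo_tool", "kwargs": {"moves": [[[0,0,0],[0,0.04,-0.013],0.64],[[0,0,0],[0,0.08,-0.022],0.64],[[0,0,0],[0,0.12,-0.027],0.64],[[0,0,0],[0,0.15,-0.03],0.64],[[0,0,0],[0,0.17,-0.03],0.64],[[0,0,0],[0,0.17,-0.03],0.64]]}}

```text
t: 19.92
tool_pos: [0.5431, 0.0241, 0.054]
eef_rot: [0.72, 0.694, 0.0, 0.0]
contact_force: [-1.8, -0.7, 1.5]
finger_gap: 0.0172
gripper_force: 1.0
```

{"fn": "servo_tool", "kwargs": {"moves": [[[0,0,0],[0,0.015,0],0.64],[[0,0,0],[0,0.03,0],0.64],[[0,0,0],[0,0.03,0],0.64],[[0,0,0],[0,0.03,0],0.64]]}}

```text
t: 20.25
tool_pos: [0.5432, 0.0239, 0.0534]
eef_rot: [0.72, 0.694, -0.002, -0.001]
contact_force: [-7.9, -0.9, 6.6]
finger_gap: 0.0171
gripper_force: 3.8
```

{"fn": "servo_tool", "kwargs": {"moves": [[[0,0,0],[0,0.015,-0.015],0.64],[[0,0,0],[0,0.03,-0.02],0.64],[[0,0,0],[0,0.03,-0.02],0.64],[[0,0,0],[0,0.03,-0.02],0.64]]}}

```text
t: 20.58
tool_pos: [0.5435, 0.024, 0.0541]
eef_rot: [0.72, 0.694, -0.004, -0.004]
contact_force: [-9.8, 0.5, -2.5]
finger_gap: 0.0181
gripper_force: 5.0
```

```bash
python3 - <<'E'
from h import *
s=st()
for n in ('top','scene'):
  p=imaging.snapshot(n)
  for o in ('clamp_bar','clamp_hinge','cassette_green'):
    print(n,o,[(np.round(x['location'],4).tolist(),round(x['score'],2)) for x in finder.spot_point(p,o)[:2]])
p=imaging.snapshot('wrist');c=wcloud(p,s,np.ones((400,640),bool)); d=p['depth']; v,u=np.nonzero(d>0); rgb=p['color'][v,u].astype(int)
k=(rgb[:,1]>rgb[:,0]*1.3)&(rgb[:,1]>rgb[:,2]*1.15)&(c[:,2]>.08)&(c[:,2]<.12)&(c[:,1]<.05); t=c[k]; print(len(t),np.percentile(t,[3,50,97],axis=0).round(4).tolist())
k=(rgb[:,1]>rgb[:,0]*1.3)&(c[:,2]>.095)&(c[:,2]<.12)&(c[:,1]>.06)&(abs(c[:,0]-.56)<.03); print('cass',cv2.minAreaRect(c[k][:,:2].astype(np.float32)*1000),np.median(c[k],axis=0))
E
```

```text
t 20.5833
qpos [ 0.098   0.6732 -0.2963  1.9088  0.3191  0.6168 -0.4376]
tool_pos [0.5435 0.024  0.0541]
eef_rot [ 0.7197  0.6942 -0.0044 -0.0035]
contact_force [-9.8162  0.5069 -2.4531]
finger_gap 0.0181
gripper_force 5.0002
top clamp_bar []
top clamp_hinge []
top cassette_green []
scene clamp_bar [([0.5429, 0.0253, 0.1007], 0.58)]
scene clamp_hinge [([0.5373, 0.0269, 0.0401], 0.58)]
scene cassette_green [([0.5603, 0.1121, 0.0102], 0.45)]
782 [[0.5351, 0.013, 0.1027], [0.5394, 0.0281, 0.1048], [0.5434, 0.0459, 0.1062]]
cass ((558.7963256835938, 111.39146423339844), (97.27582550048828, 8.059751510620117), 87.98977661132812) [0.55868943 0.11036215 0.10370765]
```

{"fn": "servo_tool", "kwargs": {"moves": [[[0,0,0],[0,0,0],0.64],[[0,0,0],[0,0,0],0.64],[[0,0,0],[0,0.015,0],0.64],[[0,0,0],[0,0.015,0],0.64],[[0,0,0],[0,0.015,0],0.64]], "squeeze": 30}}

```text
t: 21.45
tool_pos: [0.5431, 0.0239, 0.0539]
eef_rot: [0.72, 0.694, -0.006, -0.005]
contact_force: [-13.5, 0.8, 1.5]
finger_gap: 0.0171
gripper_force: 6.7
```

{"fn": "servo_tool", "kwargs": {"moves": [[[0,0,0],[0,-0.04,0],0.4],[[0,0,0],[0,-0.1,0],0.36],[[0,0,0],[0,-0.1,0],0.36],[[0,0,0],[0,-0.1,0],0.36],[[0,0,0],[0,-0.1,-0.1],0.36],[[0,0,0],[0,-0.1,-0.3],0.36],[[0,0,0],[0,-0.1,-0.6],0.36],[[0,0,0],[0,-0.1,-0.9],0.36],[[0,0,0],[0,-0.1,-1],0.36],[[0,0,0],[0,-0.1,-1],0.36]]}}

```text
t: 22.28
tool_pos: [0.5435, 0.0249, 0.1802]
eef_rot: [0.72, 0.694, 0.004, 0.003]
contact_force: [0.3, 0.0, 0.3]
finger_gap: 0.0302
gripper_force: 0.0
```

{"fn": "servo_tool", "kwargs": {"moves": [[[0,0,0],[-0.3,-0.2,-0.2],0.36],[[0,0,0],[-0.6,-0.4,-0.3],0.36],[[0,0,0],[-0.8,-0.5,-0.3],0.36],[[0,0,0],[-0.8,-0.5,-0.3],0.36],[[0,0,0],[-0.8,-0.5,-0.3],0.36]]}}

```text
t: 22.7
tool_pos: [0.4753, -0.0717, 0.2117]
eef_rot: [0.722, 0.692, -0.0, 0.0]
contact_force: [-0.2, -0.2, -0.4]
finger_gap: 0.0302
gripper_force: 0.0
```

```bash
python3 - <<'E'
from h import *
s=st()
for n in ('top','scene','wrist'):
  p=imaging.snapshot(n)
  for o in ('clamp_bar','clamp_hinge','cassette_green','cassette_used','micropipette'):
    print(n,o,[(np.round(x['location'],4).tolist(),round(x['score'],2)) for x in finder.spot_point(p,o)[:1]])
  if n=='scene':
    im=p['color'][120:380,220:460]; cv2.imwrite('pics/end.png',cv2.cvtColor(cv2.resize(im,None,fx=2.2,fy=2.2,interpolation=cv2.INTER_CUBIC),cv2.COLOR_RGB2BGR))
  r=finder.trace(p,'cassette_green')
  if r:
    m=r[0]['mask']; c=wcloud(p,s,m) if n=='wrist' else cloud(p,m); k=c[:,2]>.096; print(np.percentile(c[:,2],98),cv2.minAreaRect(c[k][:,:2].astype(np.float32)*1000))
E
```

```text
t 22.7
qpos [ 0.3772  0.3653 -0.3878  1.925   0.1768  0.8841 -0.1417]
tool_pos [ 0.4753 -0.0717  0.2117]
eef_rot [ 7.217e-01  6.923e-01 -3.000e-04  3.000e-04]
contact_force [-0.1813 -0.2092 -0.3572]
finger_gap 0.0302
gripper_force 0.0
top clamp_bar [([0.5412, 0.0245, 0.1016], 0.89)]
top clamp_hinge [([0.5412, 0.0279, 0.0423], 0.6)]
top cassette_green [([0.5597, 0.1112, 0.018], 0.94)]
top cassette_used [([0.4516, -0.3116, 0.0073], 0.52)]
top micropipette [([0.7086, -0.1535, 0.0], 0.75)]
0.10607642135140175 ((558.932861328125, 111.37178802490234), (99.00672912597656, 8.669671058654785), 88.52888488769531)
scene clamp_bar [([0.541, 0.0293, 0.1013], 0.74)]
scene clamp_hinge [([0.5375, 0.0295, 0.0403], 0.88)]
scene cassette_green [([0.5621, 0.1111, 0.0115], 0.62)]
scene cassette_used [([0.4526, -0.3149, 0.0123], 0.96)]
scene micropipette [([0.7096, -0.1492, 0.002], 0.83)]
0.10398000901225282 ((515.19482421875, -0.37758636474609375), (186.56494140625, 14.912376403808594), 59.17803192138672)
wrist clamp_bar [([0.5396, 0.027, 0.0981], 0.86)]
wrist clamp_hinge [([0.539, 0.0275, 0.0386], 0.69)]
wrist cassette_green [([0.5629, 0.1108, 0.0133], 0.94)]
wrist cassette_used [([0.4499, -0.3116, 0.0095], 0.94)]
wrist micropipette [([0.5567, 0.1109, 0.0969], 0.69)]
0.10425706189008536 ((558.1209716796875, 96.09782409667969), (73.73551177978516, 8.929862022399902), 87.22367095947266)
```

View pics/end.png

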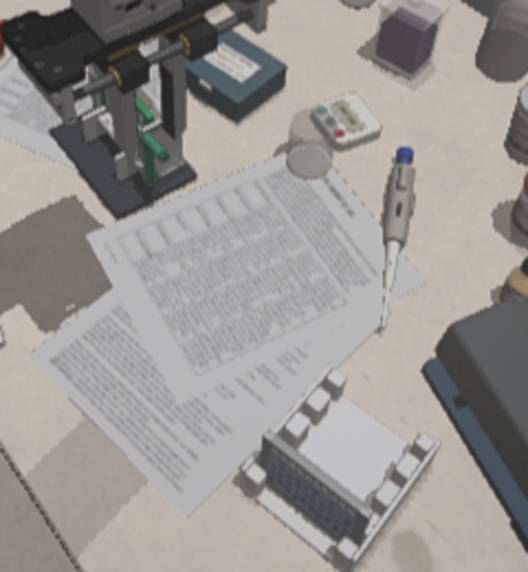

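The final view shows the lever upright at (152,150), the cassette seated behind it, the used cassette still in the rack, and the pipette and beaker where they were.

```bash
python3 -c "
from plant import job
print(job.sign_off())"
```

```text
the job is handed in; nothing more can be done
None
```

The job is handed in: the green cassette stands on the slot floor, the clamp lever is up at its stop, and the used cassette, beaker and pipette are where they were. It took about 23 s of the 48 s allowed. The first grasp closed above the cassette because the fingertips sit about 39 mm higher than described, and I corrected for that.

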